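# Close the two terminal-post canisters, each with the lid that fits

## Robot

A 7-joint arm with a two-finger parallel gripper is mounted at the origin on the work surface. World frame = base frame: x ahead of the robot, y to its left, z up, the work surface at z = 0. Lengths are in m, angles in rad, forces in N, time in s.
With the tool pointing down it reaches from about 0.4 to 0.85 m from the base axis. Payload 10.4 kg.
Tool frame: the origin (TCP) lies midway between the tips of the shut fingers; the grasp point (between the pads) lies 19 mm behind it; z points along the fingers, x is the direction in which the jaws open and shut, and the axes are right-handed (so a half turn about z gives the same grasp; the last joint's range is limited). The gripper opens to 85 mm and grips with 20 to 120 N. Pads are 22 mm wide; open, the fingers measure 114 mm over their backs; the gripper's body (76 mm by 85 mm) begins 54 mm behind the grasp point. The pads swing forward as they close: fully open they stand 13 mm farther back than shut.
Start: joints at [-1.191, 0.332, -0.065, 1.46, 0.022, 1.35, -0.088], TCP at [0.245, 0.575, 0.231] pointing down, gripper open.
Joint ranges: [-2.6, 2.6], [-0.5, 2.12], [-1.47, 1.34], [0.16, 2.42], [-1.27, 4.41], [0.06, 2.06], [-2.6, 2.6]. Speed limits (rad/s): [2.22, 2.22, 2.79, 2.79, 3.14, 3.14, 3.14].

## Interface

Orientations are given as a unit quaternion [x, y, z, w].
In Python, from workcell import monitor, eyes, ticket, models gives the robot as it stands.
- The arm moves only by the tool servo_tool, never from a script. Its argument "motion" is a list of rows, each a list of 7 numbers: the opening, from 0 (shut) to 1 (fully open), then the shift along the tool's x, y, z in m, then the turn, a rotation vector about the tool's x, y, z in degrees. In form: [[fingers, tx, ty, tz, rx, ry, rz], ...]. A call has 1 to 20 rows; each row is the pose to reach, as a shift and turn from the pose commanded when the call began, along the tool's axes at that moment; what a row does not reach only later rows make up. A row lasts 1/8 s, in which the tool goes at most 62.5 mm and 10.7 degrees, less where a joint would pass 70% of its speed; a pose out of reach is approached as far as the arm can. A call with a gripper value outside its range is refused whole. The fingers move at their own pace and stop on an object; "grip_force" is the grip in N (left out, the last holds). Time passes only in rows, so rows that repeat a pose let the fingers close. It gives the time, the measured TCP pose, the force and the opening at its end, in the units of the state.
- monitor.get_obs(): the state, without advancing time (a new reading comes with each control period).
- eyes.camera(name): name is "scene" or "side" or "wrist"; returns (picture, depth): 420x560x3 uint8, blue, green, red; 420x560 float32, m along the optical axis (not along the pixel's ray), 0 where there is no reading.
- eyes.camera_info(name): a dict with "intrinsics" (3x3 intrinsics, pixels), "extrinsics" (4x4, takes a point from world to camera coordinates); the wrist camera has in their place "tool_from_camera" (4x4, takes a point from camera to tool coordinates, whose origin is the TCP and whose axes are the tool frame's). Camera axes: x right, y down, z forward; pixel columns grow to the right and rows downward; lengths in m; the calibration is good to about 2 mm. The wrist camera is an equidistant fisheye: a pixel r from the principal point sees the ray r / f radians off the axis. A picture is of the moment at which its call begins: read the wrist's pose just before it. camera_info takes no time and is no camera call.
- ticket.hand_in(): hands the job in, once; it reports no verdict.
Trained networks look in the newest picture that a camera, given by its name, has taken for a name from the list of things; names that differ only in an ending like _2 or _b are one class to them, and where a whole thing is asked for, a point or a joint stands for the part that bears it (a point fixed in the world has none). Each returns a list of dicts, best first, with "confidence" (0 to 1); they miss things now and then, are a little off and sometimes report something else, mostly with a low value. They report only what shows in the picture. A call takes as long as a camera call. They do not tell look-alikes from the thing itself.
- models.boxes_of(camera, thing): "point" ([x, y, z] in m, in the coordinates of the camera as it stood for that picture, good to about 4 mm: the middle of the surface that is visible of it).
The state is a dict: "clock": time; "joint_pos": joint angles; "joint_velocities": joint speeds; "tau": joint torques, N m; "position": TCP position; "ee_rot": TCP orientation; "ft_force": force on the tool from outside, world axes, zero at the start; "torque": the same for the moment, N m; "grip_width": opening from 0.0 (shut) to 1.0 (fully open).
Only numpy, scipy, OpenCV 4.12 (cv2) and the standard library are available. Lean on these libraries where they do the work, as an engineer would, in place of code of your own. Each camera call takes 0.05 s, during which the arm holds its last target. There are 200 camera calls.

## Task

The two open tin canisters of brass terminal posts are going back on the shelf. Close each with the plug lid that fits its mouth: the larger lid on the larger canister, the smaller lid on the smaller one. Each lid must end fully down with its flange flat on the rim, and the canisters must stay upright about where they stand.

Things in the scene. Friction and masses are not known exactly. Their poses are not given: they have to be found in the camera images.
- large_lid_knob (a point): Larger steel plug lid, right way up, black upright knob (26 mm diameter, 38 tall). Point: on the lid's axis in the knob, where to grip, 12 mm below the knob's top, 26 above the flange's top, 47 above the plug's underside. z up; round. Flange 68 mm wide, 3 thick; plug 18 deep, 56 mm wide for the top 4, tapering to 42 below: self-centring within 8 mm. 90 g. Seated, point 29 mm above rim.
- small_lid_knob (a point): Smaller steel plug lid, right way up, black upright knob (26 mm diameter, 38 tall). Point: on the lid's axis in the knob, where to grip, 12 mm below the knob's top, 26 above the flange's top, 47 above the plug's underside. z up; round. Flange 54 mm wide, 3 thick; plug 18 deep, 42 mm wide for the top 4, tapering to 28 below: self-centring within 8 mm. 70 g. Seated, point 29 mm above rim.
- large_can_mouth (a point): Larger open tin canister with a blue band, standing loose with brass posts inside: 75 mm tall, 66 mm outer diameter, 3 mm wall, mouth 60 mm. Point: centre of the mouth at rim height; z up. Contents lie 30 mm or more below the rim. About 0.75 kg. The smaller lid would fall into it.
- small_can_mouth (a point): Smaller open tin canister of the same make, blue band and height: 75 mm tall, 52 mm outer diameter, 3 mm wall, mouth 46 mm. Point: centre of the mouth at rim height; z up. Contents lie 30 mm or more below the rim. About 0.55 kg. The larger lid does not go down into it.
Not all that is in view belongs to the job. What is shaped like the part that bears large_lid_knob but turquoise is not meant. Leave any pink or red look-alike of the part that bears small_lid_knob alone.

How it is judged:
By the outcome, as a careful person would: the job done as asked, in the order asked, and still so for the second after the job is handed in, with the robot touching nothing.
It also fails if it takes over 53 s, if anything falls off the work surface, if the arm or the gripper's body presses on something with over 40 N, if the wrist force passes 120 N, or if a joint passes its speed limit or range.

## Working session

There is one attempt and no reset: what is moved stays moved. The work goes in short steps, Python scripts to look and compute and a tool call to move; the robot and the scene stay as the last step left them, time stands still between calls to the robot, and variables do not carry over. Pictures are saved under pics/ and viewed, about 8 in all and at most 12, crops included, and the job is handed in when it is done.

Besides the shell and the picture viewer there is one more tool, called after "Emit:" as a command line: name --pt "numbers of a row" for each row, then --argument value for the rest. servo_tool: Moves the arm, as the interface text tells. Its arguments: {"type":"object","properties":{"motion":{"type":"array"},"grip_force":{"type":"number"}},"required":["motion"]}

```bash
mkdir -p pics; cat > h.py <<'E'
import numpy as np, cv2
from scipy.spatial.transform import Rotation as R
from workcell import monitor, eyes, ticket, models
def cam2world(cam,p,obs=None):
    i=eyes.camera_info(cam)
    p=np.append(p,1)
    if cam!='wrist': return (np.linalg.inv(np.array(i['extrinsics']))@p)[:3]
    q=(np.array(i['tool_from_camera'])@p)[:3]
    return R.from_quat(obs['ee_rot']).apply(q)+obs['position']
def pix(cam,p):
    i=eyes.camera_info(cam);K=np.array(i['intrinsics']);return (K@(p/p[2]))[:2]
NAMES=['large_lid_knob','small_lid_knob','large_can_mouth','small_can_mouth']
E
python3 - <<'E'
from h import *
o=monitor.get_obs();print(o['clock'],o['position'],o['ee_rot'],o['ft_force'],o['grip_width'])
ims=[]
for c in ['scene','side']:
    im,d=eyes.camera(c);ims.append(im)
    for n in NAMES:
        for r in models.boxes_of(c,n):
            p=np.array(r['point']);print(c,n,round(r['confidence'],2),cam2world(c,p).round(3),pix(c,p).round())
cv2.imwrite('pics/a.png',ims[0]);cv2.imwrite('pics/b.png',ims[1])
E
```

```text
0.0 [0.24487522 0.57464329 0.23051783] [ 8.34249431e-01  5.51386796e-01 -5.55492645e-04  4.23985402e-04] [-0.16758715 -0.25396002  0.24609377] 0.9988069925858184
scene large_lid_knob 0.76 [ 0.352 -0.205  0.023] [283. 135.]
scene large_lid_knob 0.64 [ 0.469 -0.205  0.021] [241. 157.]
scene small_lid_knob 0.94 [0.384 0.171 0.024] [378. 256.]
scene small_lid_knob 0.69 [0.475 0.284 0.019] [382. 328.]
scene large_can_mouth 0.82 [ 0.654 -0.164  0.043] [175. 199.]
scene small_can_mouth 0.6 [0.645 0.133 0.05 ] [256. 305.]
side large_lid_knob 0.78 [ 0.458 -0.221  0.025] [350. 331.]
side large_lid_knob 0.66 [ 0.335 -0.223  0.022] [274. 366.]
side small_lid_knob 0.82 [0.371 0.162 0.026] [186. 221.]
side small_lid_knob 0.8 [0.467 0.269 0.021] [210. 188.]
side small_lid_knob 0.61 [0.463 0.17  0.024] [230. 207.]
side large_can_mouth 0.83 [ 0.644 -0.179  0.047] [430. 262.]
side large_can_mouth 0.54 [0.638 0.112 0.052] [323. 186.]
side small_can_mouth 0.64 [0.64  0.113 0.05 ] [323. 186.]
```

View pics/a.png

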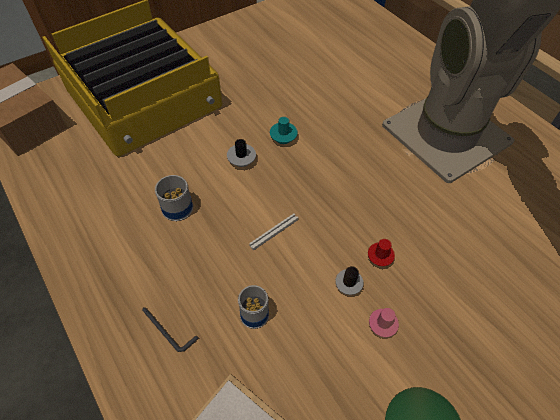

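View pics/b.png

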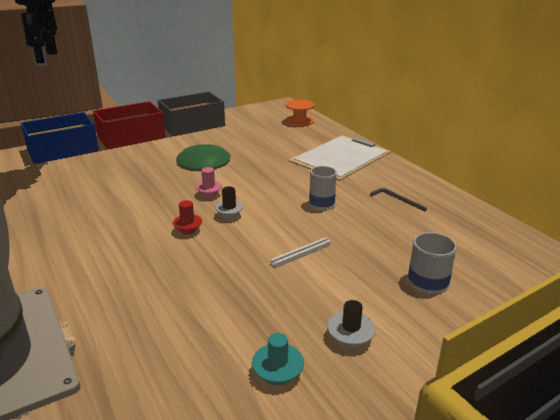

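Candidates in the scene view:
- **Large lid:** turquoise at (283,132), excluded; steel with a black knob at (241,155), which fits.
- **Small lid:** red at (380,252) and pink at (384,322), both excluded; steel with a black knob at (350,280), which fits.

The large can is at (175,197) and the small can at (254,305). Next I'll measure positions from depth and make a confirming crop.

```bash
cat >> h.py <<'E'
def cloud(cam,d):
    K=np.array(eyes.camera_info(cam)['intrinsics']);E=np.array(eyes.camera_info(cam)['extrinsics'])
    v,u=np.nonzero(d>0);z=d[v,u]
    P=np.c_[(u-K[0,2])/K[0,0]*z,(v-K[1,2])/K[1,1]*z,z]
    return (P-E[:3,3])@E[:3,:3]
def fit(xy,it=4):
    for _ in range(it):
        s=np.linalg.lstsq(np.c_[2*xy,np.ones(len(xy))],(xy**2).sum(1),rcond=None)[0]
        r=np.sqrt(s[2]+s[0]**2+s[1]**2); e=abs(np.hypot(*(xy-s[:2]).T)-r); xy=xy[e<=max(.003,np.median(e)*2)]
    return s[0],s[1],r,len(xy)
E
python3 - <<'E'
from h import *
rough={'Llid':(.465,-.213),'Slid':(.463,.17),'Lcan':(.65,-.17),'Scan':(.642,.123)}
C={};ims={}
for c in ['scene','side']:
    im,d=eyes.camera(c);ims[c]=im;C[c]=cloud(c,d)
for n,g in rough.items():
    for c in C:
        P=C[c];Q=P[(np.hypot(*(P[:,:2]-g).T)<.05)&(P[:,2]>.008)]
        if 'lid' in n:
            T=Q[Q[:,2]>.052];F=Q[(Q[:,2]>.015)&(Q[:,2]<.024)]
            print(n,c,'top',T.mean(0).round(4),len(T),T[:,2].max().round(3),'midrange',((T.min(0)+T.max(0))/2).round(4),'flange fit',np.round(fit(F[:,:2]),4),((F.min(0)+F.max(0))/2).round(3))
        else:
            T=Q[(Q[:,2]>.07)]
            print(n,c,'rim',np.round(fit(T[:,:2]),4),Q[:,2].max().round(3),'midrange',((T.min(0)+T.max(0))/2).round(4),(T.max(0)-T.min(0)).round(3))
im=ims['scene']
cv2.imwrite('pics/c.png',np.hstack([cv2.resize(im[110:190,210:310],(400,320)),cv2.resize(im[240:320,310:410],(400,320))]))
E
```

```text
Llid scene top [ 0.4666 -0.2089  0.059 ] 98 0.064 midrange [ 0.4661 -0.2111  0.0583] flange fit [ 4.651e-01 -2.109e-01  2.850e-02  2.340e+02] [ 0.465 -0.211  0.021]
Llid side top [ 0.4642 -0.2136  0.0583] 244 0.062 midrange [ 0.4655 -0.2121  0.0568] flange fit [ 4.658e-01 -2.119e-01  2.820e-02  6.600e+02] [ 0.467 -0.211  0.02 ]
Slid scene top [0.4666 0.1814 0.0586] 155 0.062 midrange [0.4653 0.1808 0.0573] flange fit [4.655e-01 1.808e-01 2.270e-02 2.460e+02] [0.465 0.18  0.02 ]
Slid side top [0.4646 0.1771 0.058 ] 102 0.062 midrange [0.4649 0.1798 0.0569] flange fit [4.656e-01 1.802e-01 2.310e-02 1.400e+02] [0.466 0.18  0.02 ]
Lcan scene rim [ 6.542e-01 -1.702e-01  3.140e-02  2.240e+02] 0.079 midrange [ 0.6542 -0.1705  0.0746] [0.066 0.068 0.009]
Lcan side rim [ 6.542e-01 -1.714e-01  3.140e-02  3.550e+02] 0.078 midrange [ 0.6543 -0.172   0.0739] [0.067 0.067 0.008]
Scan scene rim [6.480e-01 1.285e-01 2.450e-02 2.220e+02] 0.079 midrange [0.6482 0.1282 0.0746] [0.052 0.052 0.009]
Scan side rim [6.479e-01 1.277e-01 2.450e-02 1.540e+02] 0.077 midrange [0.6473 0.1286 0.0735] [0.052 0.054 0.007]
```

View pics/c.png

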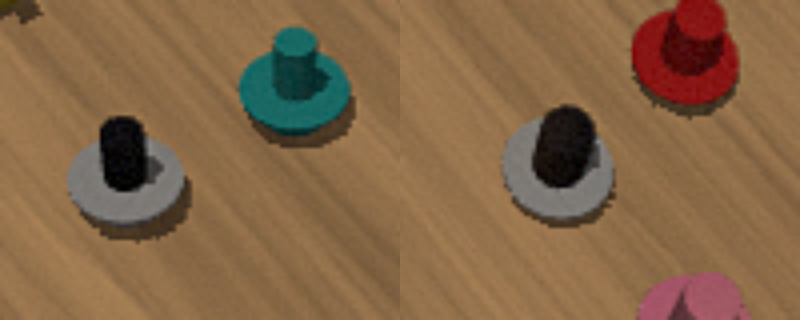

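The crop confirms the two steel lids with black knobs: large at scene (241,155), small at (350,280). Heights (59 mm top, 75 mm rim) and radii agree with the description. I'll move over the large lid first.

Emit:
servo_tool --pt "1 -0.257 0.354 0 0 0 10" --pt "1 -0.257 0.354 0 0 0 22" --pt "1 -0.257 0.354 0 0 0 22" --pt "1 -0.257 0.354 0 0 0 22" --pt "1 -0.257 0.354 0 0 0 22" --pt "1 -0.257 0.354 0 0 0 22" --pt "1 -0.257 0.354 0 0 0 22" --pt "1 -0.257 0.354 0 0 0 22" --pt "1 -0.637 0.511 0.11 0 0 22" --pt "1 -0.637 0.511 0.11 0 0 22" --pt "1 -0.637 0.511 0.11 0 0 22" --pt "1 -0.637 0.511 0.11 0 0 22" --pt "1 -0.637 0.511 0.11 0 0 22" --pt "1 -0.637 0.511 0.11 0 0 22" --pt "1 -0.637 0.511 0.11 0 0 22" --pt "1 -0.637 0.511 0.11 0 0 22" --pt "1 -0.637 0.511 0.11 0 0 22" --pt "1 -0.637 0.511 0.11 0 0 22" --grip_force 40

```text
clock: 2.85
position: [0.4661, -0.2097, 0.1215]
ee_rot: [0.924, 0.383, 0.0, -0.0]
ft_force: [-0.5, -0.5, 0.3]
grip_width: 0.998
```

```bash
cat >> h.py <<'E'
def to(o,x,y,z):
    r=R.from_quat(o['ee_rot']); print('t',round(o['clock'],2),'pos',o['position'].round(4) if hasattr(o['position'],'round') else o['position'],'yaw',np.degrees(np.arctan2(*r.as_matrix()[[1,0],0])).round(1),'tilt',r.as_matrix()[:,2].round(3),'f',np.round(o['ft_force'],1),'g',round(o['grip_width'],3),'j',np.round(o['joint_pos'],2))
    print('shift',r.inv().apply(np.array([x,y,z])-o['position']).round(4))
E
python3 -c "
from h import *
to(monitor.get_obs(),.4655,-.2115,.030)"
```

```text
t 2.85 pos [ 0.4661 -0.2097  0.1215] yaw 45.1 tilt [ 0.001  0.001 -1.   ] f [-0.5 -0.5  0.3] g 0.998 j [-0.27  0.2   0.67  1.92 -0.14  1.07  1.25]
shift [-0.0017  0.0009  0.0915]
```

Emit:
servo_tool --pt "1 -0.002 0.001 0.04 0 0 0" --pt "1 -0.002 0.001 0.07 0 0 0" --pt "1 -0.002 0.001 0.091 0 0 0" --pt "1 -0.002 0.001 0.091 0 0 0" --pt "1 -0.002 0.001 0.091 0 0 0" --pt "0 -0.002 0.001 0.091 0 0 0" --pt "0 -0.002 0.001 0.091 0 0 0" --pt "0 -0.002 0.001 0.091 0 0 0" --pt "0 -0.002 0.001 0.091 0 0 0" --pt "0 -0.002 0.001 0.091 0 0 0" --pt "0 -0.002 0.001 0.091 0 0 0" --pt "0 -0.002 0.001 0.091 0 0 0" --pt "0 -0.002 0.001 0.091 0 0 0" --pt "0 -0.002 0.001 0.06 0 0 0" --pt "0 -0.002 0.001 0.02 0 0 0" --pt "0 -0.002 0.001 -0.02 0 0 0" --pt "0 -0.002 0.001 -0.025 0 0 0" --pt "0 -0.002 0.001 -0.025 0 0 0" --grip_force 40

```text
clock: 5.1
position: [0.4645, -0.2132, 0.1459]
ee_rot: [0.924, 0.382, 0.0, -0.0]
ft_force: [0.3, 0.4, -0.8]
grip_width: 0.294
```

```bash
python3 -c "
from h import *
to(monitor.get_obs(),.654,-.171,.145)
im,d=eyes.camera('side');cv2.imwrite('pics/d.png',im[150:420,200:560])
P=cloud('side',d);Q=P[(np.hypot(*(P[:,:2]-[.465,-.2115]).T)<.05)]
F=Q[(Q[:,2]>.03)&(Q[:,2]<.13)]
print(np.histogram(F[:,2],20))
for lo in (.100,.105,.110,.115): 
  G=F[(F[:,2]>lo)&(F[:,2]<lo+.005)]; print(lo,len(G),G.min(0).round(3) if len(G) else 0,G.max(0).round(3) if len(G) else 0)
"
```

```text
t 5.1 pos [ 0.4645 -0.2132  0.1459] yaw 44.9 tilt [ 0.  0. -1.] f [ 0.3  0.4 -0.8] g 0.294 j [-0.29  0.16  0.69  1.9  -0.12  1.12  1.23]
shift [0.164  0.1039 0.0009]
(array([ 4,  2, 10,  8,  5,  4, 10, 13,  4,  9,  8,  5, 10,  9, 12,  4,  9,
        7,  4,  4]), array([0.11531409, 0.11602764, 0.1167412 , 0.11745475, 0.1181683 ,
       0.11888186, 0.11959541, 0.12030896, 0.12102251, 0.12173607,
       0.12244962, 0.12316317, 0.12387672, 0.12459028, 0.12530383,
       0.12601738, 0.12673094, 0.12744449, 0.12815804, 0.12887159,
       0.12958515]))
0.1 0 0 0
0.105 0 0 0
0.11 0 0 0
0.115 39 [ 0.442 -0.235  0.115] [ 0.468 -0.212  0.12 ]
```

View pics/d.png

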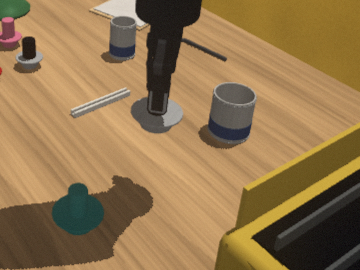

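The lid is held: the opening matches 25 mm, the load is −0.8 N, and its flange hangs at crop (160,113), clear of the table. Now to the large can.

Emit:
servo_tool --pt "0 0.04 0.026 0 0 0 0" --pt "0 0.085 0.053 0 0 0 0" --pt "0 0.13 0.082 0 0 0 0" --pt "0 0.164 0.104 0 0 0 0" --pt "0 0.164 0.104 0 0 0 0" --pt "0 0.164 0.104 0 0 0 0" --pt "0 0.164 0.104 0.015 0 0 0" --pt "0 0.164 0.104 0.025 0 0 0" --pt "0 0.164 0.104 0.025 0 0 0"

```text
clock: 6.28
position: [0.6533, -0.1711, 0.1199]
ee_rot: [0.924, 0.382, -0.001, -0.001]
ft_force: [-0.3, -0.5, -0.1]
grip_width: 0.286
```

```bash
python3 -c "
from h import *
to(monitor.get_obs(),.654,-.171,.0875)
im,d=eyes.camera('scene');P=cloud('scene',d)
# flange at ~ z .111
Q=P[(np.hypot(*(P[:,:2]-[.654,-.171]).T)<.045)&(P[:,2]>.1)&(P[:,2]<.118)];print(len(Q),fit(Q[:,:2]),Q.min(0).round(3),Q.max(0).round(3))
cv2.imwrite('pics/e.png',cv2.resize(im[120:260,100:260],(640,560)))
"
```

```text
t 6.28 pos [ 0.6533 -0.1711  0.1199] yaw 44.9 tilt [-0.002  0.001 -1.   ] f [-0.3 -0.5 -0.1] g 0.286 j [-0.23  0.58  0.6   1.47 -0.34  1.2   1.2 ]
shift [0.0006 0.0005 0.0324]
466 (np.float64(0.6513166993814891), np.float64(-0.1702877595624572), np.float64(0.02823121075704204), 319) [ 0.617 -0.195  0.108] [ 0.684 -0.137  0.117]
```

View pics/e.png

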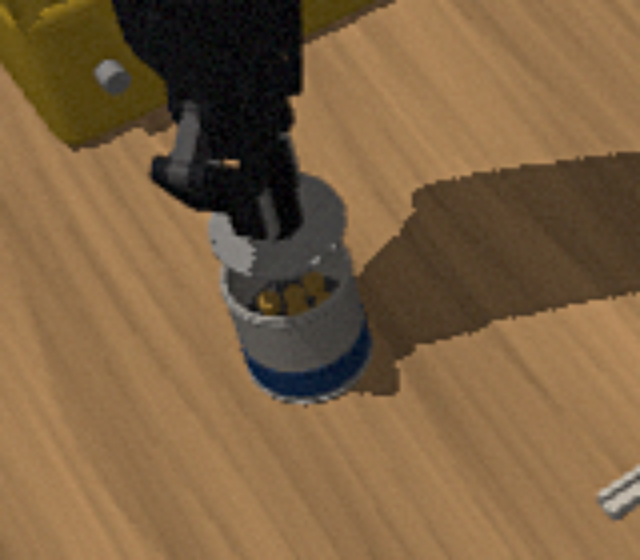

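The lid hangs level above the can (crop (278,230) over the mouth at (290,290)) and is centred within about 3 mm. Lowering now.

Emit:
servo_tool --pt "0 0.001 0 0.006 0 0 0" --pt "0 0.001 0 0.012 0 0 0" --pt "0 0.001 0 0.018 0 0 0" --pt "0 0.001 0 0.023 0 0 0" --pt "0 0.001 0 0.028 0 0 0" --pt "0 0.001 0 0.031 0 0 0" --pt "0 0.001 0 0.033 0 0 0" --pt "0 0.001 0 0.033 0 0 0" --pt "0 0.001 0 0.033 0 0 0"

```text
clock: 7.45
position: [0.655, -0.1706, 0.0884]
ee_rot: [0.924, 0.382, 0.0, 0.0]
ft_force: [-0.5, 0.5, -0.5]
grip_width: 0.29
```

Emit:
servo_tool --pt "0 0 0 0.001 0 0 0" --pt "0 0 0 0.002 0 0 0" --pt "0 0 0 0.003 0 0 0" --pt "0 0 0 0.003 0 0 0"

```text
clock: 7.95
position: [0.6554, -0.1707, 0.0877]
ee_rot: [0.924, 0.382, 0.001, 0.0]
ft_force: [-7.2, 2.0, 17.4]
grip_width: 0.29
```

Contact is at z 0.0877, which matches the predicted seated height. Release and rise.

Emit:
servo_tool --pt "0 0 0 0.001 0 0 0" --pt "1 0 0 0.001 0 0 0" --pt "1 0 0 0.001 0 0 0" --pt "1 0 0 0.001 0 0 0" --pt "1 0 0 0.001 0 0 0" --pt "1 0 0 0.001 0 0 0" --pt "1 0 0 0.001 0 0 0" --pt "1 0 0 -0.02 0 0 0" --pt "1 0 0 -0.06 0 0 0" --pt "1 0 0 -0.11 0 0 0" --pt "1 0 0 -0.11 0 0 0"

```text
clock: 9.32
position: [0.657, -0.1718, 0.2016]
ee_rot: [0.924, 0.382, 0.004, 0.002]
ft_force: [0.1, 0.9, 0.2]
grip_width: 0.998
```

```bash
cat >> h.py <<'E'
def seat(cam,g,r):
    im,d=eyes.camera(cam);P=cloud(cam,d)
    Q=P[(np.hypot(*(P[:,:2]-g).T)<r+.006)&(P[:,2]>.068)&(P[:,2]<.09)]
    A=np.c_[Q[:,:2]-g,np.ones(len(Q))];T=Q[Q[:,2]>.075]
    A=np.c_[T[:,:2]-g,np.ones(len(T))]
    print(cam,len(T),'plane',np.linalg.lstsq(A,T[:,2],rcond=None)[0].round(4),'mid',((T.min(0)+T.max(0))/2).round(4),'ext',(T.max(0)-T.min(0)).round(3),'knobtop',P[(np.hypot(*(P[:,:2]-g).T)<.02)&(P[:,2]<.15)][:,2].max().round(4))
    return im
E
python3 -c "
from h import *
to(monitor.get_obs(),.4655,.1805,.130)
a=seat('scene',[.654,-.171],.034);b=seat('side',[.654,-.171],.034)
cv2.imwrite('pics/f.png',cv2.resize(b[200:300,370:490],(720,600)))
"
```

```text
t 9.32 pos [ 0.657  -0.1718  0.2016] yaw 44.9 tilt [ 0.008 -0.002 -1.   ] f [0.1 0.9 0.2] g 0.998 j [-0.25  0.52  0.63  1.38 -0.31  1.34  1.18]
shift [ 0.1127 -0.3852  0.0694]
scene 539 plane [-0.0041  0.0022  0.0791] mid [ 0.6532 -0.1707  0.0825] ext [0.066 0.067 0.015] knobtop 0.1203
side 725 plane [ 0.0017 -0.0033  0.0791] mid [ 0.6545 -0.1707  0.0824] ext [0.068 0.069 0.015] knobtop 0.1183
```

View pics/f.png

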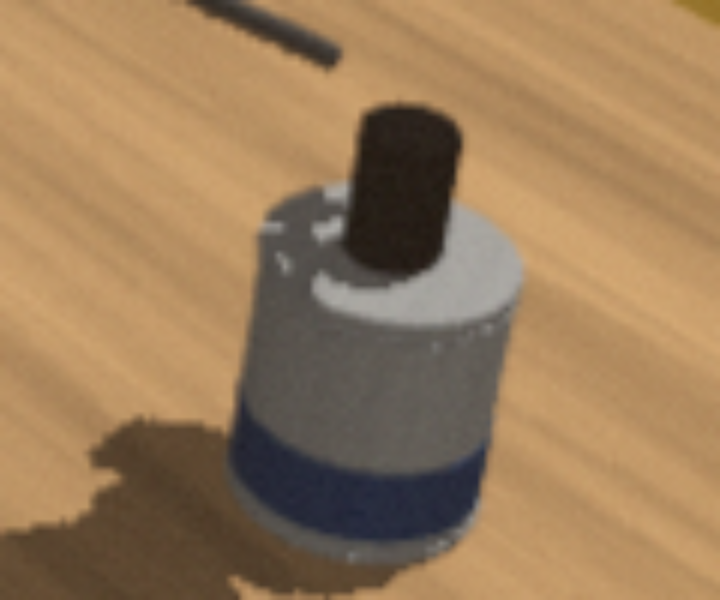

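The large lid is seated: flange plane at 79 mm and level, and the can hasn't moved. On to the small lid.

Emit:
servo_tool --pt "1 0.113 -0.385 0.02 0 0 0" --pt "1 0.113 -0.385 0.02 0 0 0" --pt "1 0.113 -0.385 0.02 0 0 0" --pt "1 0.113 -0.385 0.02 0 0 0" --pt "1 0.113 -0.385 0.02 0 0 0" --pt "1 0.113 -0.385 0.02 0 0 0" --pt "1 0.113 -0.385 0.02 0 0 0" --pt "1 0.113 -0.385 0.05 0 0 0" --pt "1 0.113 -0.385 0.075 0 0 0" --pt "1 0.113 -0.385 0.075 0 0 0" --pt "1 0.113 -0.385 0.075 0 0 0"

```text
clock: 10.8
position: [0.4633, 0.1818, 0.1209]
ee_rot: [0.924, 0.382, 0.0, 0.0]
ft_force: [0.9, -0.1, -0.5]
grip_width: 0.997
```

```bash
python3 -c "
from h import *
to(monitor.get_obs(),.4655,.1805,.0305)"
```

```text
t 10.8 pos [0.4633 0.1818 0.1209] yaw 44.9 tilt [ 0.  0. -1.] f [ 0.9 -0.1 -0.5] g 0.997 j [-0.9   0.15  0.47  1.95 -0.08  1.06  0.39]
shift [0.0006 0.0025 0.0904]
```

Emit:
servo_tool --pt "1 0.001 0.002 0.04 0 0 0" --pt "1 0.001 0.002 0.07 0 0 0" --pt "1 0.001 0.002 0.09 0 0 0" --pt "1 0.001 0.002 0.09 0 0 0" --pt "1 0.001 0.002 0.09 0 0 0" --pt "0 0.001 0.002 0.09 0 0 0" --pt "0 0.001 0.002 0.09 0 0 0" --pt "0 0.001 0.002 0.09 0 0 0" --pt "0 0.001 0.002 0.09 0 0 0" --pt "0 0.001 0.002 0.09 0 0 0" --pt "0 0.001 0.002 0.09 0 0 0" --pt "0 0.001 0.002 0.09 0 0 0" --pt "0 0.001 0.002 0.09 0 0 0" --pt "0 0.001 0.002 0.06 0 0 0" --pt "0 0.001 0.002 0.02 0 0 0" --pt "0 0.001 0.002 -0.02 0 0 0" --pt "0 0.001 0.002 -0.025 0 0 0" --pt "0 0.001 0.002 -0.025 0 0 0"

```text
clock: 13.05
position: [0.4649, 0.1811, 0.1448]
ee_rot: [0.924, 0.382, -0.0, -0.0]
ft_force: [-0.4, -0.5, -1.0]
grip_width: 0.292
```

```bash
python3 -c "
from h import *
to(monitor.get_obs(),.648,.1283,.146)"
```

```text
t 13.05 pos [0.4649 0.1811 0.1448] yaw 44.9 tilt [-0.  0. -1.] f [-0.4 -0.5 -1. ] g 0.292 j [-0.91  0.12  0.48  1.92 -0.06  1.11  0.38]
shift [ 0.0923  0.1667 -0.0013]
```

Gripped (opening 0.292, load −1.0 N). Carrying it to the small can.

Emit:
servo_tool --pt "0 0.023 0.042 0 0 0 0" --pt "0 0.048 0.086 0 0 0 0" --pt "0 0.073 0.131 0 0 0 0" --pt "0 0.092 0.167 0 0 0 0" --pt "0 0.092 0.167 0 0 0 0" --pt "0 0.092 0.167 0 0 0 0" --pt "0 0.092 0.167 0.015 0 0 0" --pt "0 0.092 0.167 0.025 0 0 0" --pt "0 0.092 0.167 0.025 0 0 0" --pt "0 0.092 0.167 0.025 0 0 0"

```text
clock: 14.3
position: [0.6483, 0.128, 0.1206]
ee_rot: [0.924, 0.382, 0.0, -0.0]
ft_force: [-0.3, -0.7, -1.3]
grip_width: 0.291
```

```bash
python3 -c "
from h import *
to(monitor.get_obs(),.648,.1283,.0875)
for c in ('scene','side'):
  im,d=eyes.camera(c);P=cloud(c,d)
  if c=='scene': cv2.imwrite('pics/g.png',cv2.resize(im[200:340,180:340],(640,560)))
  Q=P[(np.hypot(*(P[:,:2]-[.648,.128]).T)<.04)&(P[:,2]>.1)&(P[:,2]<.118)];print(len(Q),((Q.min(0)+Q.max(0))/2).round(4),(Q.max(0)-Q.min(0)).round(3))
"
```

```text
t 14.3 pos [0.6483 0.128  0.1206] yaw 44.9 tilt [ 0.  0. -1.] f [-0.3 -0.7 -1.3] g 0.291 j [-0.65  0.53  0.53  1.51 -0.28  1.18  0.71]
shift [-0.     -0.0004  0.0331]
268 [0.647  0.1282 0.1128] [0.052 0.05  0.01 ]
251 [0.6474 0.1272 0.109 ] [0.052 0.056 0.017]
```

View pics/g.png

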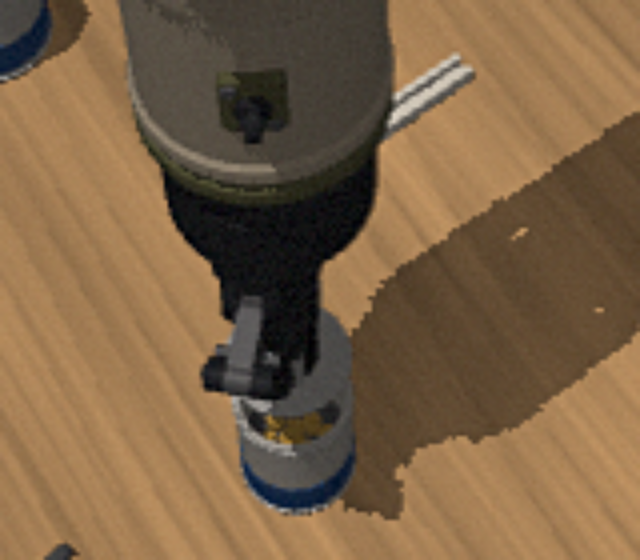

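The small lid hangs over its can's mouth (crop (295,375) over (295,425)) and is centred within about 1 mm. Lowering.

Emit:
servo_tool --pt "0 0 0 0.006 0 0 0" --pt "0 0 0 0.012 0 0 0" --pt "0 0 0 0.018 0 0 0" --pt "0 0 0 0.023 0 0 0" --pt "0 0 0 0.028 0 0 0" --pt "0 0 0 0.031 0 0 0" --pt "0 0 0 0.033 0 0 0" --pt "0 0 0 0.033 0 0 0" --pt "0 0 0 0.033 0 0 0"

```text
clock: 15.52
position: [0.6485, 0.128, 0.0878]
ee_rot: [0.924, 0.382, 0.0, -0.0]
ft_force: [-2.3, 1.0, 5.8]
grip_width: 0.295
```

Emit:
servo_tool --pt "0 0 0 0.001 0 0 0" --pt "0 0 0 0.002 0 0 0" --pt "0 0 0 0.002 0 0 0"

```text
clock: 15.9
position: [0.6491, 0.128, 0.0873]
ee_rot: [0.924, 0.382, 0.001, -0.0]
ft_force: [-6.0, 0.8, 15.0]
grip_width: 0.287
```

Emit:
servo_tool --pt "0 0 0 0.001 0 0 0" --pt "1 0 0 0.001 0 0 0" --pt "1 0 0 0.001 0 0 0" --pt "1 0 0 0.001 0 0 0" --pt "1 0 0 0.001 0 0 0" --pt "1 0 0 0.001 0 0 0" --pt "1 0 0 0.001 0 0 0" --pt "1 0 0 -0.02 0 0 0" --pt "1 0 0 -0.06 0 0 0" --pt "1 0 0 -0.12 0 0 0" --pt "1 0 0 -0.15 0 0 0" --pt "1 0 0 -0.15 0 0 0"

```text
clock: 17.4
position: [0.6497, 0.1277, 0.24]
ee_rot: [0.924, 0.382, 0.003, 0.0]
ft_force: [0.5, -1.0, -0.5]
grip_width: 1.0
```

```bash
python3 -c "
from h import *
to(monitor.get_obs(),.648,.1283,.0875)
seat('scene',[.648,.128],.027);seat('scene',[.654,-.171],.034);b=seat('side',[.648,.128],.027);seat('side',[.654,-.171],.034)
cv2.imwrite('pics/i.png',cv2.resize(b[140:310,260:490],(790,584)))
"
```

```text
t 17.4 pos [0.6497 0.1277 0.24  ] yaw 44.9 tilt [ 0.006  0.002 -1.   ] f [ 0.5 -1.  -0.5] g 1.0 j [-0.66  0.44  0.56  1.37 -0.24  1.39  0.68]
shift [-0.0017 -0.0021  0.1525]
scene 473 plane [-0.0003 -0.0037  0.0787] mid [0.648  0.1276 0.0825] ext [0.053 0.053 0.015] knobtop 0.1194
scene 534 plane [0.0053 0.0028 0.0789] mid [ 0.6531 -0.1705  0.0824] ext [0.067 0.066 0.015] knobtop 0.1202
side 255 plane [ 0.0023 -0.      0.0796] mid [0.6485 0.1264 0.0823] ext [0.054 0.052 0.014] knobtop 0.1175
side 726 plane [-0.002  -0.0001  0.0791] mid [ 0.6542 -0.1709  0.0824] ext [0.068 0.068 0.015] knobtop 0.1189
```

View pics/i.png

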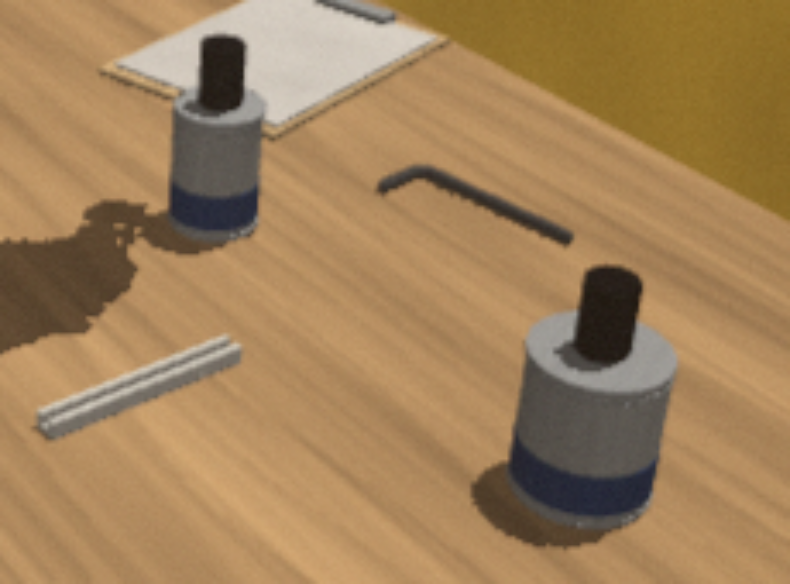

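Both lids sit flat on their rims (small at crop (220,100), large at (600,350)), and both cans are upright. Handing in.

```bash
python3 -c "
from h import *
print(ticket.hand_in())"
```

```text
the job is handed in; nothing more can be done
None
```

Both canisters are closed: I seated the larger steel lid on the larger can first, then the smaller steel lid on the smaller can. I left the turquoise, red and pink look-alikes alone.

My last checks, from both fixed cameras:
- **Seating:** the flange tops measure about 79 mm high against a nominal 78 mm, and both are level. The knob tops read 117–120 mm against a nominal 116 mm; depth readings ran a few millimetres high throughout.
- **Canisters:** both are upright and within about 2 mm of where they started.
- **Forces and time:** the highest wrist force read during seating was about 19 N. The arm finished open and clear of everything, at about 17.6 s.

No check failed or disagreed. The hand-in gave no verdict.

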